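Post the empty thinner tin through the bin's sprung flap

ROBOT

A 7-joint arm with a two-finger parallel gripper is mounted at the origin on the work surface. World frame = base frame: x ahead of the robot, y to its left, z up, the work surface at z = 0. Lengths are in m, angles in rad, forces in N, time in s.
With the tool pointing down it reaches from about 0.4 to 0.875 m from the base axis. Payload 19.3 kg.
Tool frame: the origin (TCP) lies at the very end of the fingers, on their centre line; the grasp point (between the pads) lies 19 mm behind it; z points along the fingers, y is the direction in which the jaws open and shut (so a half turn about z gives the same grasp; the last joint's range is limited). The gripper opens to 85 mm and grips with 20 to 120 N. Pads are 22 mm wide; open, the fingers measure 114 mm over their backs; the gripper's body (76 mm by 85 mm) begins 54 mm behind the grasp point. The pads swing forward as they close: fully open they stand 13 mm farther back than shut.
Start: joints at [-1.207, 0.521, -0.036, 1.599, 0.021, 1.021, -0.113], TCP at [0.263, 0.567, 0.231] pointing down, gripper open.
Joint ranges: [-2.91, 2.91], [-0.3, 2.13], [-1.5, 1.42], [0.17, 2.43], [-1.26, 4.41], [0.16, 1.93], [-2.52, 2.52]. Speed limits (rad/s): [1.89, 1.89, 2.39, 2.39, 3.01, 3.01, 3.01].

INTERFACE

Orientations are given as [roll, pitch, yaw] about the fixed x, y, z axes, in that order (R = Rz(yaw) Ry(pitch) Rx(roll)).
In Python, from workcell import telemetry, imaging, ticket gives the robot as it stands.
- The arm moves only by the tool carry_out, never from a script. Its argument "series" is a list of rows, each a list of 7 numbers: the shift along the tool's x, y, z in m, then the turn, a rotation vector about the tool's x, y, z in rad, then the closure in counts, from 0 (fully open) to 255 (shut). In form: [[tx, ty, tz, ax, ay, az, jaw], ...]. A call has 1 to 10 rows; each row is the pose to reach, as a shift and turn from the pose commanded when the call began, along the tool's axes at that moment; what a row does not reach only later rows make up. A row lasts 1/8 s, in which the tool goes at most 62.5 mm and 10.7 degrees, less where a joint would pass 70% of its speed; a pose out of reach is approached as far as the arm can. A call with a gripper value outside its range is refused whole. The fingers move at their own pace and stop on an object; "force" is the grip in N (left out, the last holds). Time passes only in rows, so rows that repeat a pose let the fingers close. It gives the time, the measured TCP pose, the force and the opening at its end, in the units of the state.
- telemetry.observe(): the state, without advancing time (a new reading comes with each control period).
- imaging.grab_frame(name): name is "scene" or "top" or "wrist"; returns (picture, depth): 480x640x3 uint8, blue, green, red; 480x640 float32, m along the optical axis (not along the pixel's ray), 0 where there is no reading.
- imaging.camera_info(name): a dict with "mtx" (3x3 intrinsics, pixels), "dist_coeffs" ([k1, k2, p1, p2, k3] as OpenCV has them; the pictures are not rectified), "extrinsics" (4x4, takes a point from camera to world coordinates); the wrist camera has in their place "hand_eye" (4x4, takes a point from camera to tool coordinates, whose origin is the TCP and whose axes are the flange's). Camera axes: x right, y down, z forward; pixel columns grow to the right and rows downward; lengths in m; the calibration is good to about 2 mm. A picture is of the moment at which its call begins: read the wrist's pose just before it. camera_info takes no time and is no camera call.
- ticket.job_done(): hands the job in, once; it reports no verdict.
The state is a dict: "clock": time; "qpos": joint angles; "qd": joint speeds; "joint_efforts": joint torques, N m; "position": TCP position; "tool_rot": TCP orientation; "force": force on the tool from outside, world axes, zero at the start; "moment": the same for the moment, N m; "grip_width": finger opening in m.
Only numpy, scipy, OpenCV 4.12 (cv2) and the standard library are available. Lean on these libraries where they do the work, as an engineer would, in place of code of your own. Each camera call takes 0.05 s, during which the arm holds its last target.

TASK

The thinner tin with the orange band is empty: draw it out from under the bench riser, lay it flat on the feed shelf of the grey empties bin with its base towards the yellow flap, and let go of it. Then take hold of it again at its cap end and, with the hand there, push it base first through the sprung flap, until it has dropped down into the bin and the flap has snapped shut behind it. Leave everything else on the bench, the blue-banded full tin too, where it is.

Things in the scene. Friction and masses are not known exactly. Their poses are not given: they have to be found in the camera images.
- tin: Empty thinner tin, 0.14 to 0.23 kg, lying flat: tinplate body 140 x 64 x 42 mm with orange band, short cone, black cap; 180 mm over all. Origin: centre of the body's underside. +x points from cap to base, z up. Starts under the riser, cap end inwards and covered; about 100 mm of the base end sticks out past the board's edge. May be swapped with the full tin.
- tin_base (a point): Centre of the tin's flat base face: 70 mm along +x from its origin, 21 above the underside. This end goes first through the flap.
- tin_cap (a point): Middle of the tin's round black cap (32 mm in diameter, 26 mm long, its axis in line with the tin's): 97 mm along -x from the tin's origin, 21 above the underside.
- full_tin: Bystander: the same tin with a blue band, full (0.4 kg), lying likewise under the riser, about 136 mm to one side of the empty one. Same size, origin and axes. To be left where it is.
- riser: Fixed low bench riser: wooden board 180 deep x 340 mm wide, underside 75 and top 93 above the bench, on steel sides, closed behind. Origin: on the bench under the board's middle. The open front is its -x side: front edge at x = -90 mm, with a green edging 4 thick. A bottle, a tape roll and a cup stand on the board.
- bin: Fixed grey steel bin, 200 mm wide, 310 mm high. Origin: on the bench under the sill's middle; +x points level from the feed shelf through the flap into the bin, y across. Shelf: x -220 to 0 mm, y -95 to 95, top 180 above the bench, side edges turned up 9. The hood's front leans back 30 degrees, from x = 0 at shelf height to x = 75 at its top, 130 above the shelf.
- sill (a point): Middle of the sill, the shelf's edge at the foot of the flap, 180 mm above the bench; axes as the bin's. The mouth above is 104 wide, centred here, and 76 high. Behind it a slick lined ramp falls at 34 degrees to the bin floor, 15 above the bench (315 deep inside): a thing pushed well over the sill tips and slides down by itself once let go.
- flap (a joint): Angle of the yellow flap, 100 x 84 mm long, hinged at the top of the mouth and filling it: 0 = shut, in line with the leaning hood front; grows as its lower edge swings into the bin, to 1.9. A spring shuts it, 0.034 Nm plus 0.028 Nm per rad (0.4 to 1 N at the edge). It reads about 1.7 while the tin lies level under it.
- flap_edge (a point): Middle of the flap's lower edge, 84 mm from its hinge; when shut it lies about 4 mm above the sill.
- hardener: Bystander: white bottle 52 mm in diameter, 130 mm high, on the riser. Origin: centre of its foot.
- cup: Bystander: clear mixing cup 72 mm across the rim, 85 mm high, on the riser. Origin: centre of its foot.
- tape: Bystander: green roll of masking tape, 104 mm in diameter, 36 mm high, lying flat on the riser. Origin: centre of its underside.
- sanding_block: Bystander: cork and rubber sanding block 125 x 66 x 33 mm. Origin: centre of its underside.
- brush: Bystander: cleaning brush 190 mm long, lying on the bench on the robot's side of the feed shelf. Origin: underside, near its middle.
- primed_tube: Bystander: grey primed tube, about 220 mm long, 32 mm in diameter, lying in wooden cradles beyond the bin's shelf. Origin: middle of its underside.
Mind the look-alikes: they are no part of the job. Leave any turquoise look-alike of the tin alone.

How it is judged:
By the outcome, as a careful person would: the job done as asked, in the order asked, and still so for the second after the job is handed in, with the robot touching nothing.
It also fails if it takes over 54 s, if anything falls off the work surface, if the arm or the gripper's body presses on something with over 40 N, if the wrist force passes 120 N, or if a joint passes its speed limit or range.

## Working session

There is one attempt and no reset: what is moved stays moved. The work goes in short steps, Python scripts to look and compute and a tool call to move; the robot and the scene stay as the last step left them, time stands still between calls to the robot, and variables do not carry over. Pictures are saved under pics/ and viewed, and the job is handed in when it is done.

Besides the shell and the picture viewer there is one more tool, called as a command line: name --pt "numbers of a row" for each row, then --argument value for the rest. carry_out: Moves the arm, as the interface text tells. Its arguments: {"type":"object","properties":{"series":{"type":"array"},"force":{"type":"number"}},"required":["series"]}

```bash
mkdir -p pics; ls
cat > h.py <<'E'
import numpy as np, cv2
from workcell import telemetry, imaging, ticket
def save(name, im):
    cv2.imwrite('pics/'+name+'.png', im)
E
python3 - <<'E'
from h import *
for n in ('scene','top'):
    im,d=imaging.grab_frame(n); save(n+'0',im); np.save(n+'0.npy',d); 
    i=imaging.camera_info(n); print(n,{k:np.round(v,4).tolist() for k,v in i.items() if not isinstance(v,str)})
print(telemetry.observe()); i=imaging.camera_info('wrist'); print(i)
E
```

```text
pics
scene {'mtx': [[547.8434, 0.0, 326.5926], [0.0, 547.8434, 238.4645], [0.0, 0.0, 1.0]], 'dist_coeffs': [-0.1653, 0.0, 0.0, 0.0, 0.0], 'extrinsics': [[-0.43, 0.7204, -0.5442, 1.1067], [0.9028, 0.3495, -0.2507, 0.161], [0.0096, -0.5991, -0.8006, 1.0572], [0.0, 0.0, 0.0, 1.0]]}
top {'mtx': [[482.3313, 0.0, 316.8322], [0.0, 482.3313, 252.3086], [0.0, 0.0, 1.0]], 'dist_coeffs': [-0.02, 0.0, 0.0, 0.0, 0.0], 'extrinsics': [[0.0231, -0.9974, 0.0677, 0.4124], [-0.9997, -0.0231, 0.0004, -0.1169], [0.0012, -0.0677, -0.9977, 1.1776], [0.0, 0.0, 0.0, 1.0]]}
{'clock': 0.1, 'qpos': array([-1.207213  ,  0.52193714, -0.03634531,  1.59992092,  0.02120062,
        1.02108822, -0.11277554]), 'qd': array([ 0.00119926, -0.000409  , -0.00014764, -0.0028634 , -0.00014494,
        0.00147438, -0.0011647 ]), 'joint_efforts': array([ 3.42102532e-03, -9.28489280e+01,  1.98448978e+00, -3.70523858e+01,
        1.82254636e-02,  5.39972898e-03,  9.45191914e-05]), 'position': array([0.26259264, 0.56684791, 0.23080461]), 'tool_rot': array([-3.14062567e+00,  5.80422307e-05,  2.70783811e+00]), 'force': array([ 0.11740674, -1.30896795,  0.16683862]), 'moment': array([-0.06803057,  0.04048004,  0.02215003]), 'grip_width': 0.08497329564332436}
{'mtx': array([[342.00287103,   0.        , 319.34737346],
       [  0.        , 342.00287103, 236.49732627],
       [  0.        ,   0.        ,   1.        ]]), 'dist_coeffs': array([-0.05661682,  0.        ,  0.        ,  0.        ,  0.        ]), 'hand_eye': array([[-5.47638107e-04, -9.49112035e-01, -3.14938162e-01,
         7.94943841e-02],
       [ 9.99998800e-01, -9.76069866e-04,  1.20265580e-03,
         3.06442185e-04],
       [-1.44885674e-03, -3.14937125e-01,  9.49111431e-01,
        -1.42603044e-01],
       [ 0.00000000e+00,  0.00000000e+00,  0.00000000e+00,
         1.00000000e+00]])}
```

View pics/scene0.png

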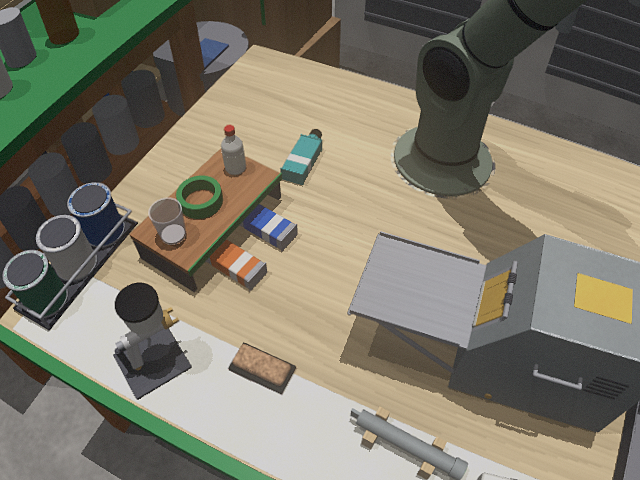

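View pics/top0.png

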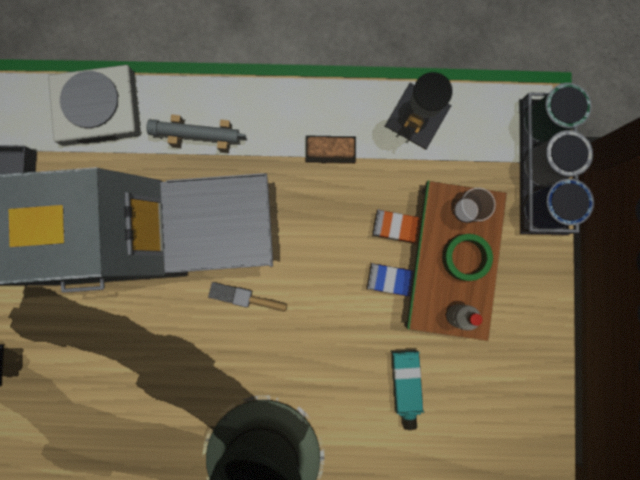

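Scene: orange tin (240,263), blue tin (272,227), and the turquoise look-alike (302,157). In the top view these are (397,226), (391,280) and (407,385). The orange band under the riser fits the description. I'll confirm that in an enlarged crop and measure.

```bash
cat >> h.py <<'E'
def ray(cam,px,T=None):
    i=imaging.camera_info(cam)
    p=cv2.undistortPoints(np.array(px,float).reshape(-1,1,2),i['mtx'],i['dist_coeffs']).reshape(-1,2)
    T=i['extrinsics'] if T is None else T
    d=np.c_[p,np.ones(len(p))]
    return T[:3,3], d@T[:3,:3].T, d
def onplane(cam,px,z,T=None):
    o,d,_=ray(cam,px,T); return o+d*((z-o[2])/d[:,2])[:,None]
def cloud(cam,depth,T=None):
    v,u=np.mgrid[0:480,0:640]; px=np.c_[u.ravel(),v.ravel()]
    o,d,_=ray(cam,px,T); P=o+d*depth.ravel()[:,None]; P[depth.ravel()==0]=np.nan
    return P.reshape(480,640,3)
def crop(im,x0,y0,x1,y1,s): return cv2.resize(im[y0:y1,x0:x1],None,fx=s,fy=s,interpolation=cv2.INTER_CUBIC)
E
python3 - <<'E'
from h import *
t=cv2.imread('pics/top0.png'); save('topc',crop(t,350,170,520,350,4)[:600]); save('topb',crop(t,90,160,290,320,4)[:600])
s=cv2.imread('pics/scene0.png'); save('scc',crop(s,180,190,320,300,5))
d=np.load('top0.npy'); P=cloud('top',d)
for n,px in dict(tin=(385,225),band=(397,226),blue=(382,280),riser=(430,230),shelf0=(255,190),shelf1=(255,255),shelf2=(180,190),shelf3=(180,255),bench=(340,300),hood=(80,190)).items(): print(n,P[px[1],px[0]].round(4))
hsv=cv2.cvtColor(t,cv2.COLOR_BGR2HSV)
for n,lo,hi in (('orange',(3,150,120),(15,255,255)),('blue',(108,120,80),(125,255,255))):
    m=cv2.inRange(hsv,lo,hi); m[:,:360]=0;m[:,430:]=0
    print(n,cv2.boundingRect(m),m.sum()//255)
E
```

```text
tin [ 0.5584 -0.2769  0.0392]
band [ 0.5562 -0.3048  0.0435]
blue [ 0.4278 -0.2714  0.0409]
riser [ 0.5422 -0.3708  0.0961]
shelf0 [0.6078 0.0158 0.1798]
shelf1 [0.4715 0.0113 0.1812]
shelf2 [0.6038 0.1724 0.1822]
shelf3 [0.468  0.1676 0.1786]
bench [ 0.3775 -0.1754  0.0011]
hood [0.5753 0.3186 0.3103]
orange (381, 192, 49, 139) 1381
blue (375, 266, 36, 29) 514
```

View pics/topc.png

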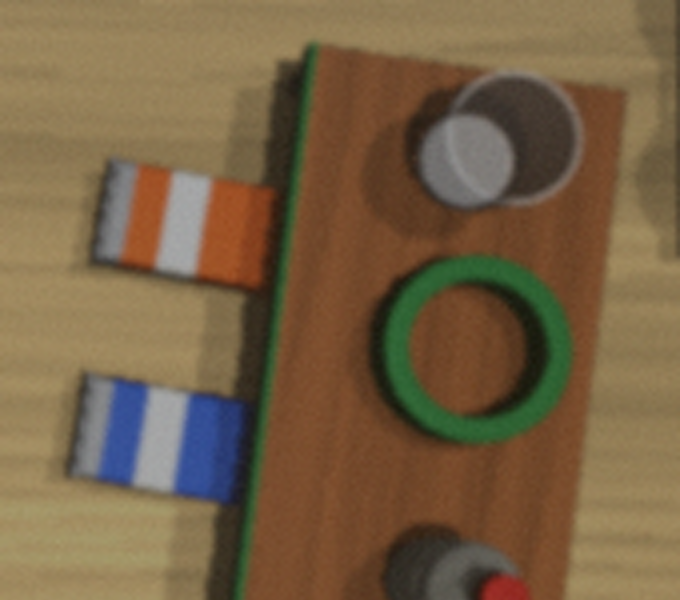

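View pics/topb.png

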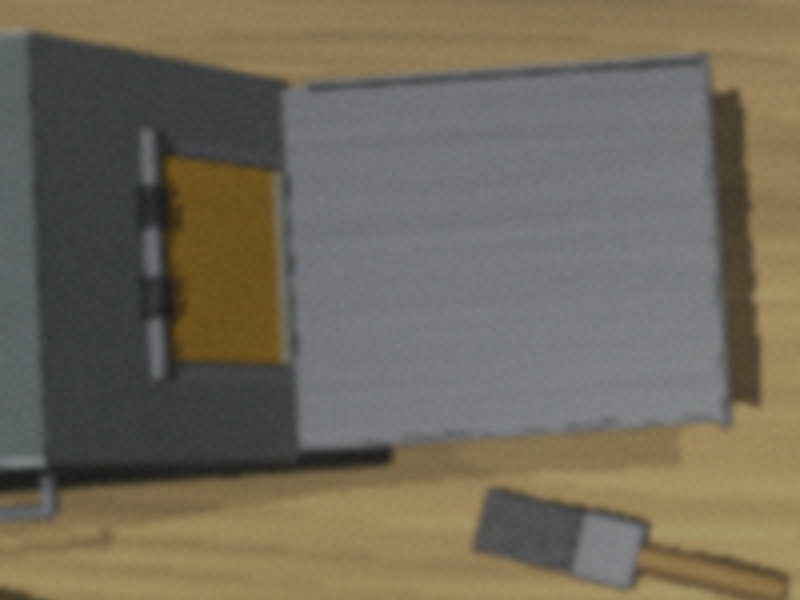

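View pics/scc.png

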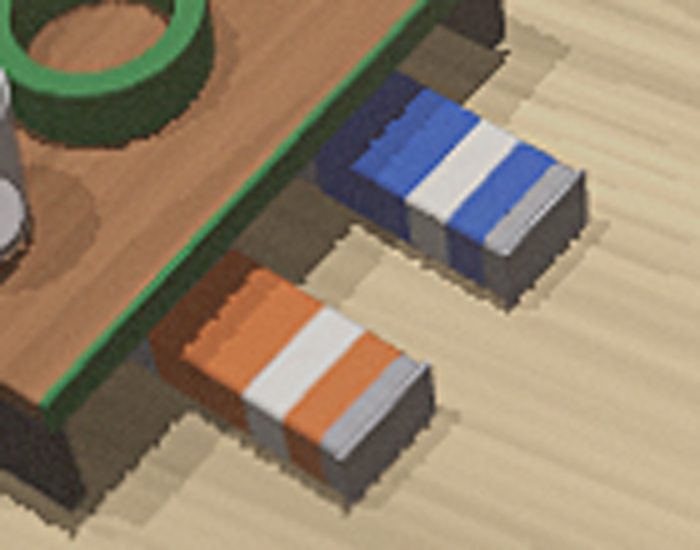

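Run:
```python
from h import *
A=lambda p,ox,oy:np.array(p)/4+[ox,oy]-0.375
print('orange corners',onplane('top',A([(110,160),(98,262),(275,187),(256,289)],350,170),.042).round(4))
print('blue corners',onplane('top',A([(85,375),(72,475),(246,402),(236,501)],350,170),.042).round(4))
print('riser front',onplane('top',A([(312,45),(240,590)],350,170),.093).round(4))
print('shelf near edge corners',onplane('top',A([(707,58),(728,422)],90,160),.189).round(4))
print('sill corners',onplane('top',A([(284,92),(300,450)],90,160),.18).round(4))
print('flap low edge',onplane('top',A([(277,172),(290,362)],90,160),.184).round(4))
t=cv2.imread('pics/top0.png');hsv=cv2.cvtColor(t,cv2.COLOR_BGR2HSV)
P=cloud('top',np.load('top0.npy'))
for nm,y0 in(('o',(205,248)),('b',(260,300))):
    m=np.zeros((480,640),np.uint8); m[y0[0]:y0[1],365:425]=1
    m&=((P[...,2]>.03)&(P[...,2]<.055)).astype(np.uint8)
    c=onplane('top',np.argwhere(m)[:,::-1],.042)[:,:2].astype(np.float32)
    print(nm,m.sum(),cv2.minAreaRect(c), cv2.boxPoints(cv2.minAreaRect(c)).round(4).tolist())
# yellow flap in both views
m=cv2.inRange(hsv,(15,120,60),(30,255,255)); m[:, :115]=0; m[:,170:]=0; print(cv2.boundingRect(m))
c=max(cv2.findContours(m,0,2)[0],key=cv2.contourArea); q=cv2.approxPolyDP(c,4,True).reshape(-1,2);print(q.tolist())
s=cv2.imread('pics/scene0.png'); save('scb',crop(s,340,220,540,370,4))
```

```text
orange corners [[ 0.5944 -0.2573  0.042 ]
 [ 0.5334 -0.2511  0.042 ]
 [ 0.5806 -0.3556  0.042 ]
 [ 0.5195 -0.3449  0.042 ]]
blue corners [[ 0.4663 -0.2445  0.042 ]
 [ 0.4073 -0.2377  0.042 ]
 [ 0.4526 -0.3396  0.042 ]
 [ 0.3943 -0.3343  0.042 ]]
riser front [[ 0.6551 -0.3654  0.093 ]
 [ 0.3456 -0.3273  0.093 ]]
shelf near edge corners [[ 0.6399 -0.0079  0.189 ]
 [ 0.451  -0.0245  0.189 ]]
sill corners [[0.619  0.2145 0.18  ]
 [0.4317 0.1976 0.18  ]]
flap low edge [[0.5759 0.2149 0.184 ]
 [0.4769 0.2035 0.184 ]]
o 1157 ((0.5565579533576965, -0.30460453033447266), (0.10635819286108017, 0.06329460442066193), 80.79447937011719) [[0.5167999863624573, -0.35199999809265137], [0.5792999863624573, -0.362199991941452], [0.5963000059127808, -0.2572000026702881], [0.5338000059127808, -0.24699999392032623]]
b 1122 ((0.4292260408401489, -0.2903687059879303), (0.10154139250516891, 0.06230904161930084), 81.45674896240234) [[0.39089998602867126, -0.3359000086784363], [0.45249998569488525, -0.3452000021934509], [0.4675999879837036, -0.24480000138282776], [0.4059999883174896, -0.23549999296665192]]
(115, 199, 55, 204)
[[131, 199], [133, 249], [159, 250], [157, 203]]
```

View pics/scb.png

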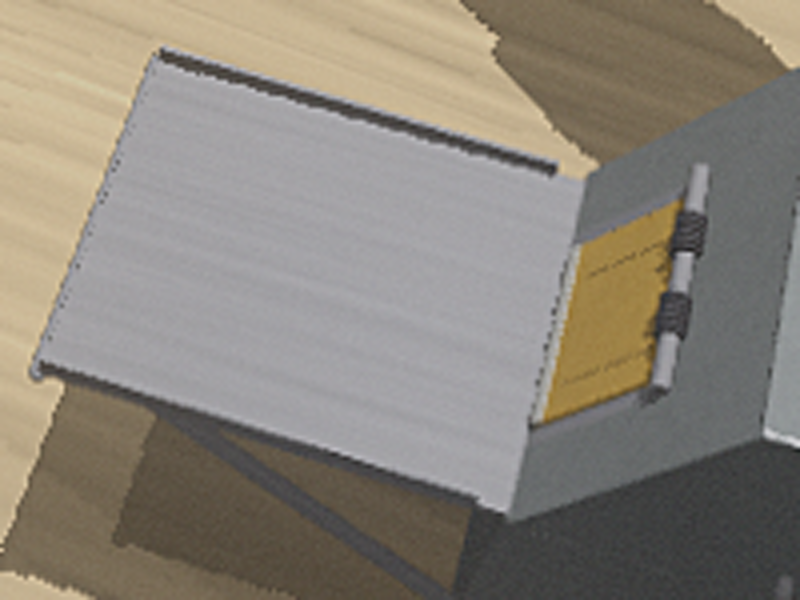

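Orange-banded tin, base centre (0.565,-0.253), axis about 82° in yaw. The sizes and heights fit. The sill is at (0.526,0.207), bin axis 95.2°, and the shelf length measures 0.223, which also fits. The crop confirms the orange tin is the one under the riser at the cup side. Next I'll plan the transit.

```bash
cat >> h.py <<'E'
from scipy.spatial.transform import Rotation as Ro
def pose():
    s=telemetry.observe(); return s['position'],Ro.from_euler('xyz',s['tool_rot'])
def Rt(yaw,tilt=0): return Ro.from_euler('xyz',[np.pi,0,yaw])*Ro.from_euler('y',tilt)
def plan(p,R,p0=None,R0=None):
    if p0 is None: p0,R0=pose()
    return np.r_[R0.inv().apply(np.array(p)-p0),(R0.inv()*R).as_rotvec()].round(4).tolist()
def status():
    s=telemetry.observe(); print('t',round(s['clock'],2),'p',s['position'].round(4),'rpy',s['tool_rot'].round(4),'q',s['qpos'].round(2),'F',s['force'].round(1),'w',round(s['grip_width'],4))
E
python3 - <<'E'
from h import *
p0,R0=pose()
print(plan([.263,.567,.45],R0)); print(plan([.56,-.288,.45],Rt(1.431))); print(plan([.56,-.288,.26],Rt(1.431)))
E
```

```text
[-0.0003, 0.0001, -0.2192, 0.0, 0.0, 0.0]
[-0.6292, -0.6509, -0.2185, -0.0008, 0.0007, 1.2768]
[-0.6291, -0.6507, -0.0285, -0.0008, 0.0007, 1.2768]
```

carry_out --pt "0 0 -0.06 0 0 0 0" --pt "0 0 -0.12 0 0 0 0" --pt "0 0 -0.18 0 0 0 0" --pt "-0.01 -0.01 -0.22 0 0 0 0" --pt "-0.05 -0.05 -0.22 0 0 0.15 0" --pt "-0.09 -0.09 -0.22 0 0 0.3 0" --pt "-0.13 -0.135 -0.22 0 0 0.45 0" --pt "-0.17 -0.176 -0.22 0 0 0.6 0" --pt "-0.21 -0.217 -0.22 0 0 0.75 0" --pt "-0.25 -0.259 -0.22 0 0 0.9 0"

```text
clock: 1.35
position: [0.3809, 0.2251, 0.4512]
tool_rot: [-3.142, -0.0, 1.803]
force: [0.7, 0.7, -0.6]
grip_width: 0.0853
```

Run:
```python
from h import *
status(); print(plan([.56,-.288,.45],Rt(1.431))); print(plan([.56,-.288,.24],Rt(1.431)))
```

```text
t 1.35 p [0.3809 0.2251 0.4512] rpy [-3.1415e+00 -1.0000e-04  1.8029e+00] q [-0.92  0.04  0.26  1.7  -0.01  1.4  -0.42] F [ 0.7  0.7 -0.6] w 0.0853
[-0.5405, 0.0563, 0.0011, -0.0001, -0.0001, 0.3719]
[-0.5405, 0.0563, 0.2111, -0.0001, -0.0001, 0.3719]
```

carry_out --pt "-0.055 0.006 0 0 0 0.1 0" --pt "-0.11 0.012 0 0 0 0.2 0" --pt "-0.165 0.017 0 0 0 0.3 0" --pt "-0.22 0.023 0 0 0 0.372 0" --pt "-0.275 0.029 0 0 0 0.372 0" --pt "-0.33 0.034 0 0 0 0.372 0" --pt "-0.385 0.04 0.02 0 0 0.372 0" --pt "-0.44 0.046 0.06 0 0 0.372 0" --pt "-0.49 0.051 0.1 0 0 0.372 0" --pt "-0.54 0.056 0.14 0 0 0.372 0"

```text
clock: 2.6
position: [0.5599, -0.2793, 0.3154]
tool_rot: [-3.141, -0.0, 1.436]
force: [0.7, 1.2, 0.4]
grip_width: 0.0855
```

carry_out --pt "0 0 0.04 0 0 0 0" --pt "0 0 0.06 0 0 0 0" --pt "0 0 0.06 0 0 0 0"

```text
clock: 2.98
position: [0.5589, -0.2777, 0.2557]
tool_rot: [-3.139, -0.0, 1.436]
force: [-0.1, 0.4, 0.5]
grip_width: 0.0852
```

Run:
```python
from h import *
status(); p,R=pose(); im,d=imaging.grab_frame('wrist'); save('w1',im); np.save('w1.npy',d)
T=np.eye(4);T[:3,:3]=R.as_matrix();T[:3,3]=p; T=T@imaging.camera_info('wrist')['hand_eye']; np.save('w1T.npy',T)
```

```text
t 2.98 p [ 0.5589 -0.2777  0.2557] rpy [-3.1388e+00 -4.0000e-04  1.4356e+00] q [-0.03  0.57  0.62  1.6  -0.36  1.09  0.54] F [-0.1  0.4  0.5] w 0.0852
```

View pics/w1.png

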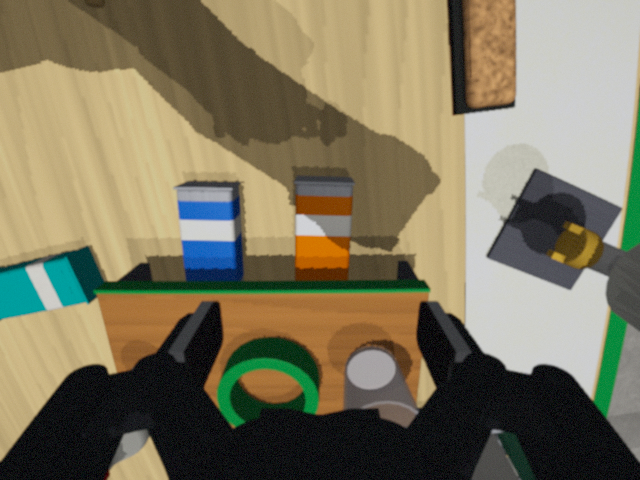

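Wrist view: orange tin top from its base edge at (296..352,181) to the board edge at row 281. Blue tin at (210,230) to its left.

Run:
```python
from h import *
T=np.load('w1T.npy'); im=cv2.imread('pics/w1.png')
print(onplane('wrist',[(296,181),(352,181),(296,270),(350,270)],.042,T).round(4))
print('edge',onplane('wrist',[(110,283),(425,283)],.093,T).round(4))
save('w1c',crop(im,270,160,380,290,4.5))
```

```text
[[ 0.5391 -0.2505  0.042 ]
 [ 0.5969 -0.2584  0.042 ]
 [ 0.5233 -0.3503  0.042 ]
 [ 0.584  -0.3585  0.042 ]]
edge [[ 0.3412 -0.318   0.093 ]
 [ 0.6544 -0.3597  0.093 ]]
```

View pics/w1c.png

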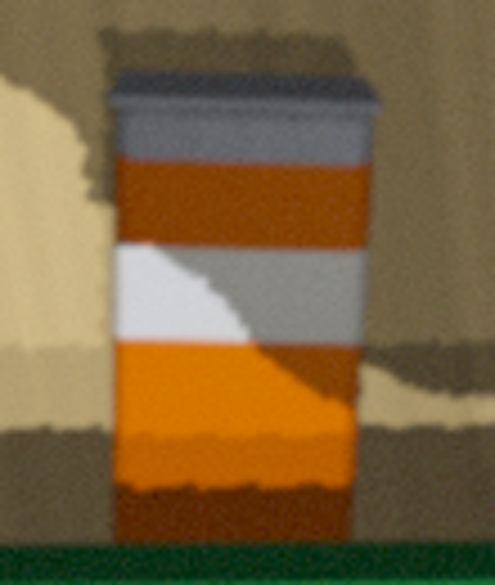

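Run:
```python
from h import *
print(plan([.561,-.289,.10],Rt(1.428))); print(plan([.561,-.289,.003],Rt(1.428)))
```

```text
[-0.0108, 0.0032, 0.1571, -0.0008, 0.0, 0.0077]
[-0.0108, 0.0033, 0.2541, -0.0008, 0.0, 0.0077]
```

carry_out --pt "-0.006 0.002 0.06 0 0 0.008 0" --pt "-0.011 0.003 0.11 0 0 0.008 0" --pt "-0.011 0.003 0.16 0 0 0.008 0" --pt "-0.011 0.003 0.18 0 0 0.008 0" --pt "-0.011 0.003 0.18 0 0 0.008 0"

```text
clock: 3.65
position: [0.5613, -0.2893, 0.0775]
tool_rot: [-3.141, 0.0, 1.428]
force: [0.4, 0.3, 0.1]
grip_width: 0.0853
```

Run:
```python
from h import *
status(); print(plan([.561,-.289,.003],Rt(1.428)))
p,R=pose(); im,d=imaging.grab_frame('wrist'); save('w2',im); im,d=imaging.grab_frame('scene'); save('s2',im)
```

```text
t 3.65 p [ 0.5613 -0.2893  0.0775] rpy [-3.1414  0.      1.4279] q [ 0.07  0.79  0.49  1.71 -0.5   0.77  0.66] F [0.4 0.3 0.1] w 0.0853
[0.0003, -0.0003, 0.0745, -0.0002, 0.0, -0.0001]
```

View pics/w2.png

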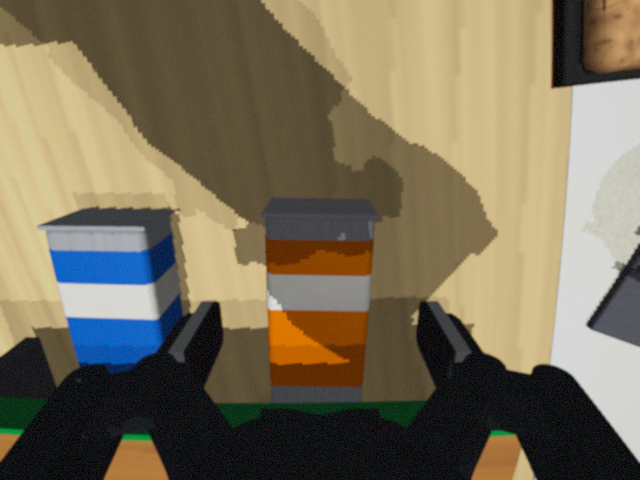

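View pics/s2.png

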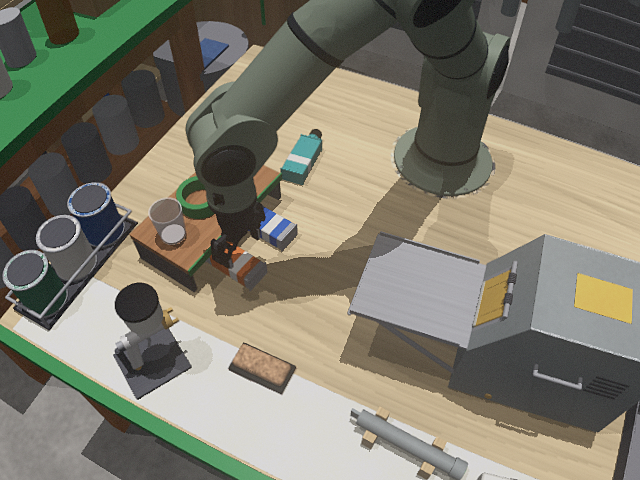

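The hand is centred over the orange tin (tin columns 266..375, fingers 200..440). Descending.

carry_out --pt "0 0 0.03 0 0 0 0" --pt "0 0 0.055 0 0 0 0" --pt "0 0 0.074 0 0 0 0" --pt "0 0 0.074 0 0 0 0" --pt "0 0 0.074 0 0 0 120" --pt "0 0 0.074 0 0 0 160" --pt "0 0 0.074 0 0 0 160" --pt "0 0 0.074 0 0 0 160" --force 50

```text
clock: 4.75
position: [0.5617, -0.2897, 0.0046]
tool_rot: [3.14, 0.0, 1.428]
force: [-0.4, -0.2, 7.3]
grip_width: 0.0631
```

Run:
```python
from h import *
status()
```

```text
t 4.75 p [ 0.5617 -0.2897  0.0046] rpy [3.1398e+00 4.0000e-04 1.4276e+00] q [ 0.11  0.89  0.42  1.73 -0.55  0.65  0.7 ] F [-0.4 -0.2  7.3] w 0.0631
```

carry_out --pt "0 0 -0.006 0 0 0 160" --pt "0.005 0 -0.008 0 0 0 160" --pt "0.03 0 -0.008 0 0 0 160" --pt "0.06 0 -0.008 0 0 0 160" --pt "0.09 0 -0.008 0 0 0 160" --pt "0.12 0 -0.008 0 0 0 160" --pt "0.14 0 -0.01 0 0 0 160" --pt "0.14 0 -0.05 0 0 0 160" --pt "0.14 0 -0.1 0 0 0 160"

```text
clock: 5.88
position: [0.5804, -0.1505, 0.1038]
tool_rot: [-3.14, 0.0, 1.428]
force: [1.7, 0.0, -1.9]
grip_width: 0.0631
```

Run:
```python
from h import *
status(); im,d=imaging.grab_frame('scene'); save('s3',im)
p,R=pose(); im,d=imaging.grab_frame('wrist'); save('w3',im)
```

```text
t 5.88 p [ 0.5804 -0.1505  0.1038] rpy [-3.1401e+00  4.0000e-04  1.4278e+00] q [-0.2   0.72  0.54  1.79 -0.5   0.78  0.45] F [ 1.7  0.  -1.9] w 0.0631
```

View pics/s3.png

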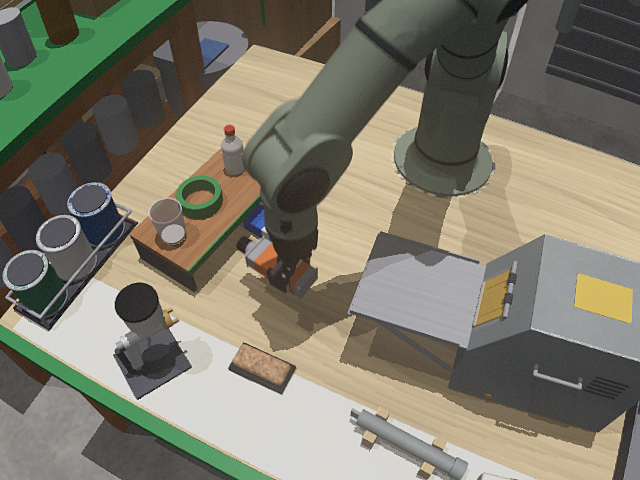

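View pics/w3.png

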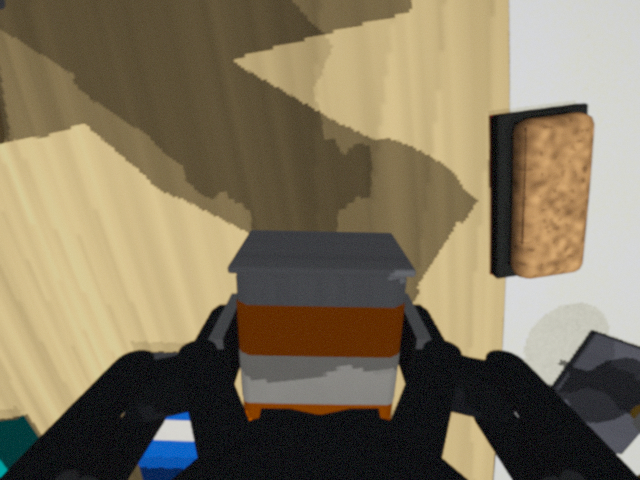

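Run:
```python
from h import *
R=Rt(1.6616)
print(plan([.5313,.1492,.25],R)); print(plan([.5313,.1492,.187],R))
```

```text
[0.2903, -0.0934, -0.1429, 0.0065, 0.0013, -0.2345]
[0.2903, -0.0938, -0.0799, 0.0065, 0.0013, -0.2345]
```

carry_out --pt "0 0 -0.06 0 0 0 160" --pt "0 0 -0.115 0 0 -0.03 160" --pt "0 0 -0.153 0 0 -0.1 160" --pt "0.04 -0.012 -0.153 0 0 -0.18 160" --pt "0.09 -0.028 -0.153 0 0 -0.234 160" --pt "0.14 -0.044 -0.153 0 0 -0.234 160" --pt "0.19 -0.06 -0.153 0 0 -0.234 160" --pt "0.24 -0.077 -0.153 0 0 -0.234 160" --pt "0.29 -0.094 -0.153 0 0 -0.234 160" --pt "0.29 -0.094 -0.143 0 0 -0.234 160"

```text
clock: 7.22
position: [0.5285, 0.1541, 0.2458]
tool_rot: [3.141, -0.001, 1.668]
force: [-0.1, 0.1, -2.2]
grip_width: 0.0637
```

carry_out --pt "0 0 0 0 0 0 160" --pt "0 0 0 0 0 0 160"

```text
clock: 7.48
position: [0.5295, 0.1484, 0.2462]
tool_rot: [3.141, 0.0, 1.66]
force: [0.8, -0.1, -1.7]
grip_width: 0.0634
```

Run:
```python
from h import *
status(); print(plan([.5313,.1492,.187],Rt(1.6616)))
im,d=imaging.grab_frame('scene'); save('s4',im)
p,R=pose(); im,d=imaging.grab_frame('wrist'); save('w4',im)
T=np.eye(4);T[:3,:3]=R.as_matrix();T[:3,3]=p; T=T@imaging.camera_info('wrist')['hand_eye']; np.save('w4T.npy',T)
```

```text
t 7.47 p [0.5295 0.1484 0.2462] rpy [3.1415e+00 3.0000e-04 1.6598e+00] q [-0.81  0.44  0.6   1.81 -0.29  0.98 -0.01] F [ 0.8 -0.1 -1.7] w 0.0634
[0.0006, 0.0018, 0.0592, 0.0001, 0.0003, -0.0018]
```

View pics/s4.png

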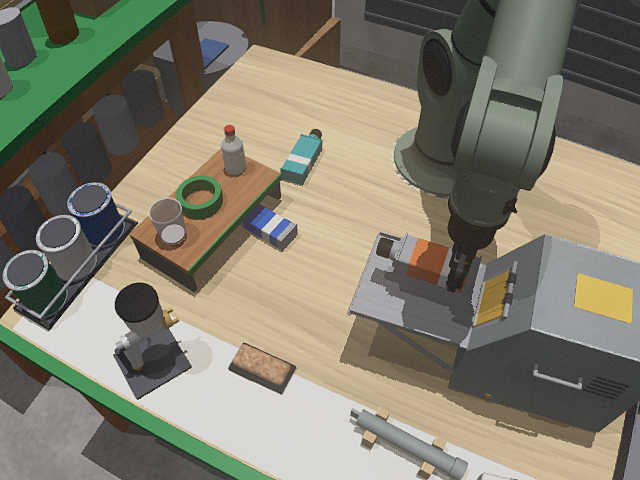

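View pics/w4.png

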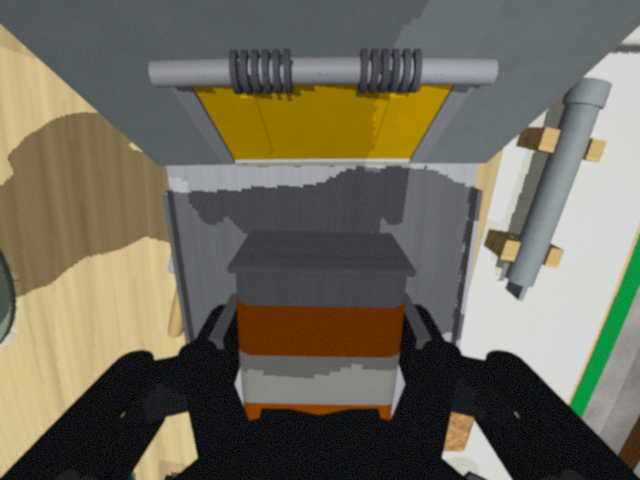

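Run:
```python
from h import *
T=np.load('w4T.npy')
print(onplane('wrist',[(236,162),(412,162),(323,163)],.184,T).round(4))
```

```text
[[0.4767 0.2033 0.184 ]
 [0.5806 0.2125 0.184 ]
 [0.5281 0.2071 0.184 ]]
```

carry_out --pt "0 0.002 0.03 0 0 0 160" --pt "0 0.002 0.05 0 0 0 160" --pt "0 0.002 0.056 0 0 0 160" --pt "0 0.002 0.058 0 0 0 160" --pt "0 0.002 0.059 0 0 0 160" --pt "0 0.002 0.059 0 0 0 160"

```text
clock: 8.32
position: [0.5315, 0.15, 0.1875]
tool_rot: [3.141, -0.0, 1.662]
force: [0.2, -0.5, -2.8]
grip_width: 0.0633
```

Run:
```python
from h import *
status()
```

```text
t 8.32 p [0.5315 0.15   0.1875] rpy [ 3.1409e+00 -3.0000e-04  1.6617e+00] q [-0.78  0.52  0.55  1.86 -0.35  0.86  0.04] F [ 0.2 -0.5 -2.8] w 0.0633
```

carry_out --pt "0 0 0.001 0 0 0 160" --pt "0 0 0.002 0 0 0 160" --pt "0 0 0.003 0 0 0 160" --pt "0 0 0.003 0 0 0 160"

```text
clock: 8.82
position: [0.5312, 0.15, 0.1845]
tool_rot: [3.142, -0.0, 1.662]
force: [-4.8, 0.2, 10.9]
grip_width: 0.063
```

Run:
```python
from h import *
status()
```

```text
t 8.82 p [0.5312 0.15   0.1845] rpy [ 3.1415e+00 -5.0000e-04  1.6618e+00] q [-0.77  0.52  0.55  1.86 -0.36  0.85  0.04] F [-4.8  0.2 10.9] w 0.063
```

carry_out --pt "0 0 0 0 0 0 90" --pt "0 0 0 0 0 0 0" --pt "0 0 0 0 0 0 0" --pt "0 0 0 0 0 0 0" --pt "0 0 -0.03 0 0 0 0" --pt "0 0 -0.08 0 0 0 0" --pt "-0.03 0 -0.11 0 0 0 0" --pt "-0.08 0 -0.11 0 0 0 0" --pt "-0.12 0 -0.11 0 0 0 0" --pt "-0.12 0 -0.11 0 0 0 0"

```text
clock: 10.07
position: [0.5422, 0.0273, 0.2944]
tool_rot: [3.141, 0.001, 1.657]
force: [0.3, 0.7, 0.8]
grip_width: 0.0854
```

Run:
```python
from h import *
status(); 
im,d=imaging.grab_frame('scene'); save('s5',im)
p,R=pose(); im,d=imaging.grab_frame('wrist'); save('w5',im)
T=np.eye(4);T[:3,:3]=R.as_matrix();T[:3,3]=p; T=T@imaging.camera_info('wrist')['hand_eye']; np.save('w5T.npy',T)
```

```text
t 10.07 p [0.5422 0.0273 0.2944] rpy [3.1411e+00 6.0000e-04 1.6572e+00] q [-0.64  0.38  0.65  1.76 -0.26  1.08  0.19] F [0.3 0.7 0.8] w 0.0854
```

View pics/s5.png

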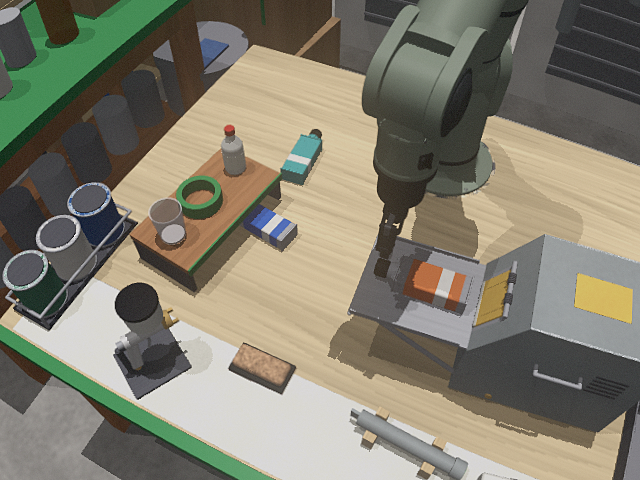

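View pics/w5.png

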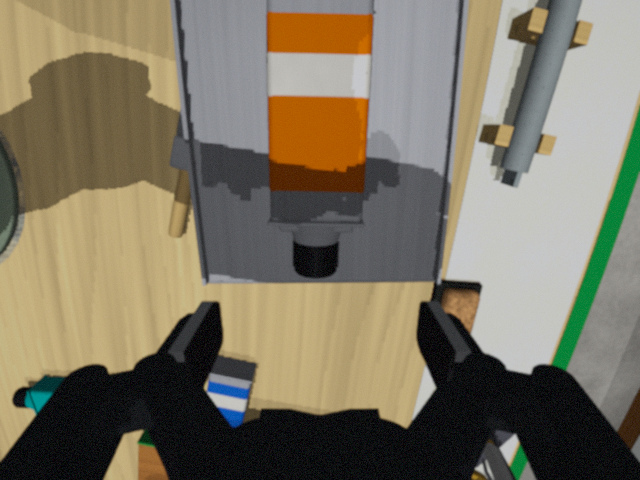

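The tin lies flat on the shelf, released, with its base towards the flap. The cap is at px (316,257), columns 293..340.

Run:
```python
from h import *
T=np.load('w5T.npy'); b=np.array([-.0906,.9959]); n=np.array([.9959,.0906]); S=np.array([.527,.2065])
for nm,px,z in (('cap l',(293,255),.201),('cap r',(338,255),.201),('cap end',(316,275),.205),('cap start',(316,238),.217),('tin back corners',(269,190),.222),('',(365,190),.222),('shelf end',(210,283),.189),('',(438,283),.189)):
    P=onplane('wrist',[px],z,T)[0]; print(nm,P.round(4),'bin x %.4f y %.4f'%((P[:2]-S)@b,(P[:2]-S)@n))
P=onplane('wrist',[(268,16),(372,16),(269,190),(365,190)],.222,T); print(P.round(4)); m=(P[0]+P[1]-P[2]-P[3])/2; print(np.degrees(np.arctan2(m[1],m[0])))
# expected
print('cap expected', .150-.001+.036-.167)
```

```text
cap l [0.5253 0.016  0.201 ] bin x -0.1896 y -0.0189
cap r [0.5585 0.0189 0.201 ] bin x -0.1897 y 0.0143
cap end [0.5435 0.0032 0.205 ] bin x -0.2040 y -0.0020
cap start [0.5408 0.0361 0.217 ] bin x -0.1710 y -0.0017
tin back corners [0.5083 0.0671 0.222 ] bin x -0.1371 y -0.0313
 [0.5689 0.0724 0.222 ] bin x -0.1373 y 0.0296
shelf end [ 0.4597 -0.0188  0.189 ] bin x -0.2183 y -0.0874
 [ 0.6425 -0.0028  0.189 ] bin x -0.2189 y 0.0961
[[0.5029 0.1653 0.222 ]
 [0.5607 0.1704 0.222 ]
 [0.5083 0.0671 0.222 ]
 [0.5689 0.0724 0.222 ]]
93.96644661608178
cap expected 0.017999999999999988
```

```bash
cat >> h.py <<'E'
b=np.array([-.0906,.9959,0]); n=np.array([.9959,.0906,0]); S=np.array([.527,.2065,0])
def binp(x,y,z): return S+b*x+n*y+[0,0,z]
E
python3 - <<'E'
from h import *
R=Rt(1.6616,.35)
print(plan(binp(-.20,-.002,.27),R)); print(plan(binp(-.1835,-.002,.27),R)); print(plan(binp(-.1835,-.002,.186),R))
E
```

```text
[-0.0234, -0.0011, 0.024, -0.0, 0.3497, -0.0004]
[-0.0069, -0.0011, 0.024, -0.0, 0.3497, -0.0004]
[-0.007, -0.0011, 0.108, -0.0, 0.3497, -0.0004]
```

carry_out --pt "-0.002 -0.001 0.01 0 0.12 0 0" --pt "-0.007 -0.001 0.02 0 0.24 0 0" --pt "-0.007 -0.001 0.024 0 0.35 0 0" --pt "-0.007 -0.001 0.024 0 0.35 0 0" --pt "-0.007 -0.001 0.05 0 0.35 0 0" --pt "-0.007 -0.001 0.07 0 0.35 0 0" --pt "-0.007 -0.001 0.07 0 0.35 0 0"

```text
clock: 11.05
position: [0.5412, 0.0245, 0.223]
tool_rot: [-3.139, -0.349, 1.663]
force: [-0.0, 0.1, 0.7]
grip_width: 0.0853
```

Run:
```python
from h import *
status(); 
R=Rt(1.6616,.35); print(plan(binp(-.1835,-.002,.186),R))
im,d=imaging.grab_frame('scene'); save('s6',crop(im,320,180,560,360,3.3))
im,d=imaging.grab_frame('wrist'); save('w6',im)
```

```text
t 11.05 p [0.5412 0.0245 0.223 ] rpy [-3.1391 -0.3494  1.6626] q [-0.3   0.49  0.49  1.82 -0.65  1.07  0.62] F [-0.   0.1  0.7] w 0.0853
[-0.0135, 0.0004, 0.0344, -0.0029, 0.0006, 0.0009]
```

View pics/s6.png

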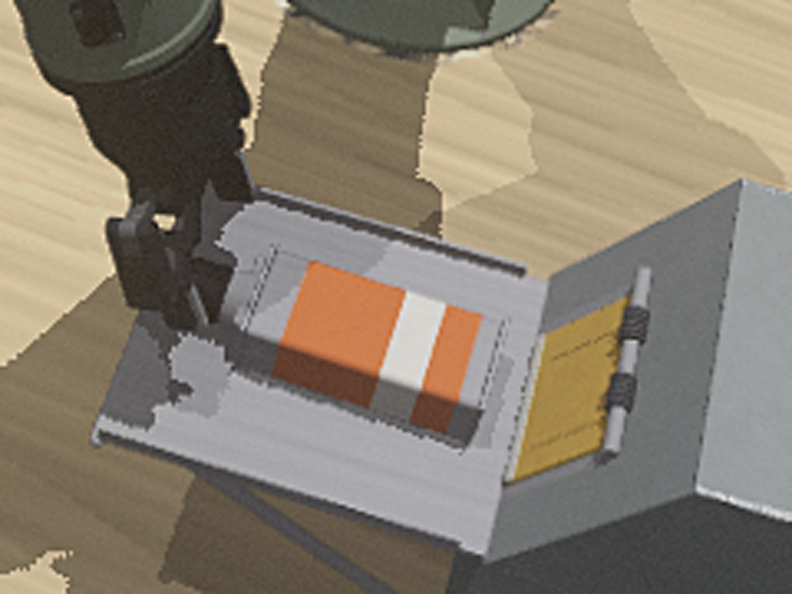

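View pics/w6.png

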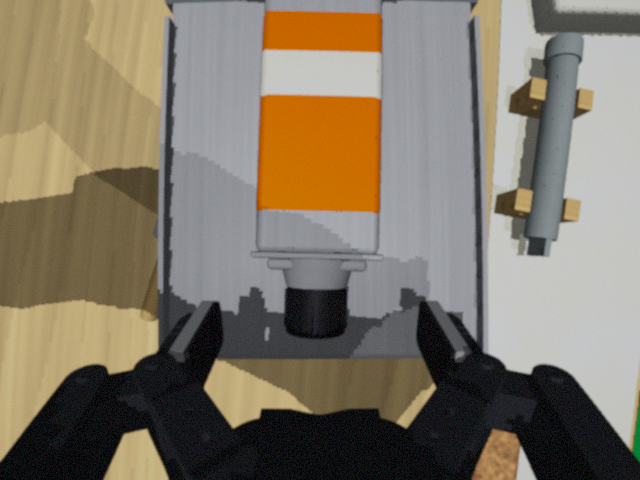

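Hand over the cap (cap px 285..347, row 312; fingers 200..440), well centred. Descend and close.

carry_out --pt "-0.007 0 0.018 0 0 0 0" --pt "-0.0135 0 0.034 0 0 0 0" --pt "-0.0135 0 0.034 0 0 0 0" --pt "-0.0135 0 0.034 0 0 0 100" --pt "-0.0135 0 0.034 0 0 0 200" --pt "-0.0135 0 0.034 0 0 0 220" --pt "-0.0135 0 0.034 0 0 0 220" --pt "-0.0135 0 0.034 0 0 0 220" --force 50

```text
clock: 12.15
position: [0.5421, 0.0223, 0.188]
tool_rot: [3.141, -0.35, 1.662]
force: [-0.9, -0.2, 5.7]
grip_width: 0.0307
```

Run:
```python
from h import *
status(); 
p,R=pose(); print(((p-S)@b).round(4),((p-S)@n).round(4)); R=Rt(1.6616,.35)
for x in (-.1,-.014): print(plan(binp(x,-.001,p[2]+.001),R))
im,d=imaging.grab_frame('scene'); save('s7',crop(im,320,180,560,360,3.3))
im,d=imaging.grab_frame('wrist'); save('w7',im)
```

```text
t 12.15 p [0.5421 0.0223 0.188 ] rpy [ 3.1408 -0.3501  1.662 ] q [-0.27  0.54  0.46  1.85 -0.7   1.01  0.68] F [-0.9 -0.2  5.7] w 0.0307
-0.1848 -0.0017
[0.08, 0.0007, 0.0281, 0.0006, -0.0001, 0.0003]
[0.1608, 0.0007, 0.0576, 0.0006, -0.0001, 0.0003]
```

View pics/s7.png

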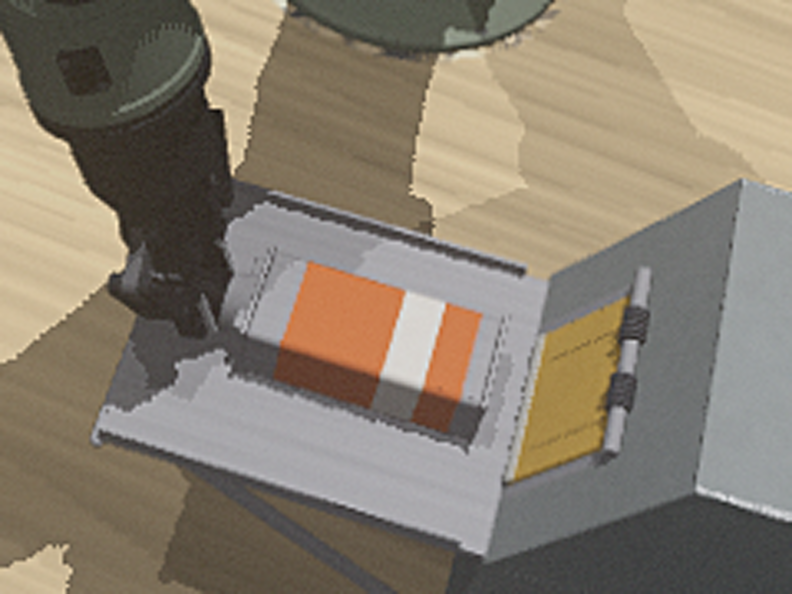

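View pics/w7.png

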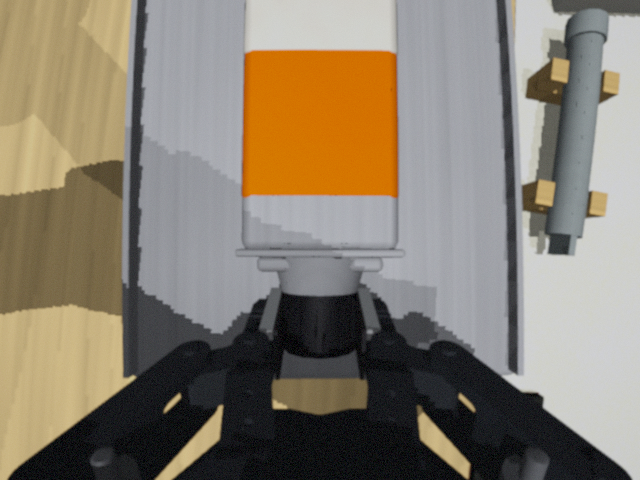

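The cap is held at 31 mm opening. Pushing along the bin axis.

carry_out --pt "0.004 0 0.0005 0 0 0 220" --pt "0.012 0 0.003 0 0 0 220" --pt "0.022 0.0002 0.007 0 0 0 220" --pt "0.033 0.0003 0.011 0 0 0 220" --pt "0.044 0.0004 0.015 0 0 0 220" --pt "0.055 0.0005 0.019 0 0 0 220" --pt "0.066 0.0006 0.023 0 0 0 220" --pt "0.077 0.0007 0.027 0 0 0 220" --pt "0.08 0.0007 0.028 0 0 0 220"

```text
clock: 13.38
position: [0.5348, 0.1076, 0.1886]
tool_rot: [3.141, -0.35, 1.663]
force: [0.2, -3.2, -0.3]
grip_width: 0.0301
```

Run:
```python
from h import *
status(); 
p,R=pose(); print(((p-S)@b).round(4),((p-S)@n).round(4)); R=Rt(1.6616,.35)
for x in (-.05,-.014): print(plan(binp(x,-.001,.1885),R))
im,d=imaging.grab_frame('scene'); save('s8',crop(im,320,180,560,360,3.3))
im,d=imaging.grab_frame('wrist'); save('w8',im)
```

```text
t 13.38 p [0.5348 0.1076 0.1886] rpy [ 3.1415 -0.35    1.6626] q [-0.42  0.51  0.44  1.89 -0.72  0.94  0.55] F [ 0.2 -3.2 -0.3] w 0.0301
-0.0992 -0.0012
[0.0462, 0.0003, 0.017, -0.0002, 0.0, 0.0009]
[0.08, 0.0003, 0.0293, -0.0002, 0.0, 0.0009]
```

View pics/s8.png

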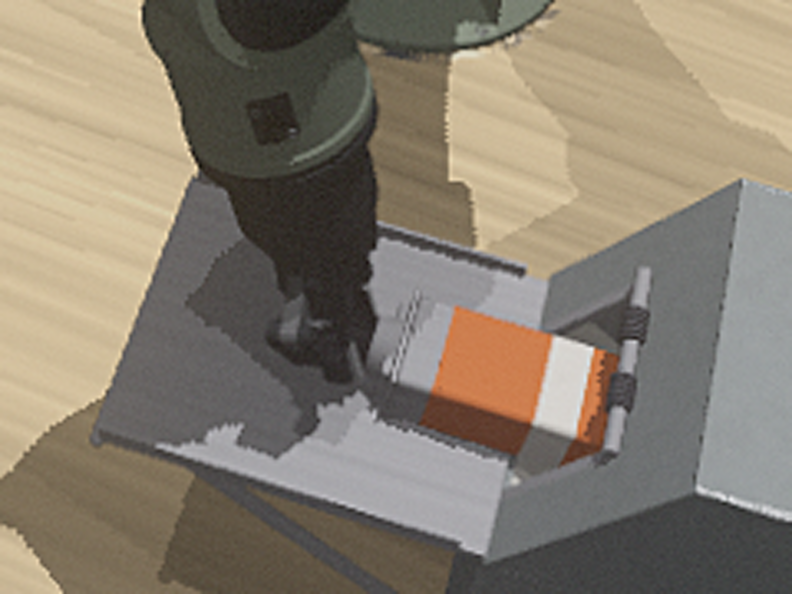

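View pics/w8.png

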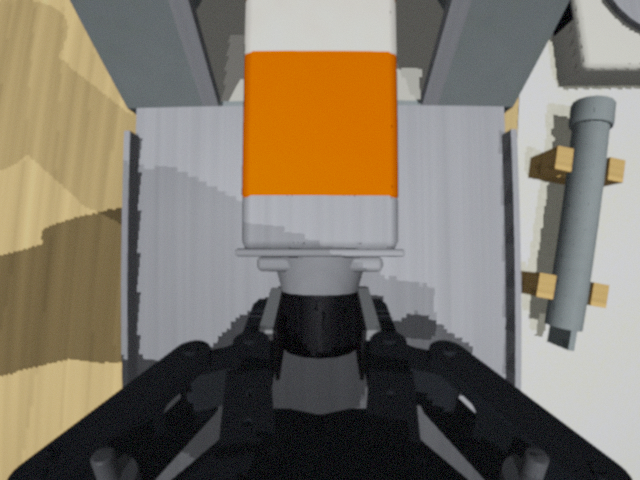

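The tin is centred in the mouth, the flap is open and the force is low. Continuing.

carry_out --pt "0.01 0 0.0037 0 0 0 220" --pt "0.02 0.0001 0.0073 0 0 0 220" --pt "0.03 0.0002 0.011 0 0 0 220" --pt "0.04 0.0003 0.0147 0 0 0 220" --pt "0.05 0.0003 0.0183 0 0 0 220" --pt "0.06 0.0003 0.022 0 0 0 220" --pt "0.07 0.0003 0.0257 0 0 0 220" --pt "0.078 0.0003 0.0286 0 0 0 220" --pt "0.078 0.0003 0.0286 0 0 0 220"

```text
clock: 14.6
position: [0.5271, 0.1906, 0.1882]
tool_rot: [-3.141, -0.35, 1.663]
force: [0.0, 0.6, -3.3]
grip_width: 0.0304
```

Run:
```python
from h import *
status(); 
p,R=pose(); print(((p-S)@b).round(4),((p-S)@n).round(4))
im,d=imaging.grab_frame('scene'); save('s9',crop(im,320,180,560,360,3.3))
im,d=imaging.grab_frame('wrist'); save('w9',im)
```

```text
t 14.6 p [0.5271 0.1906 0.1882] rpy [-3.1407 -0.3502  1.6629] q [-0.56  0.51  0.42  1.89 -0.74  0.89  0.41] F [ 0.   0.6 -3.3] w 0.0304
-0.0159 -0.0014
```

View pics/s9.png

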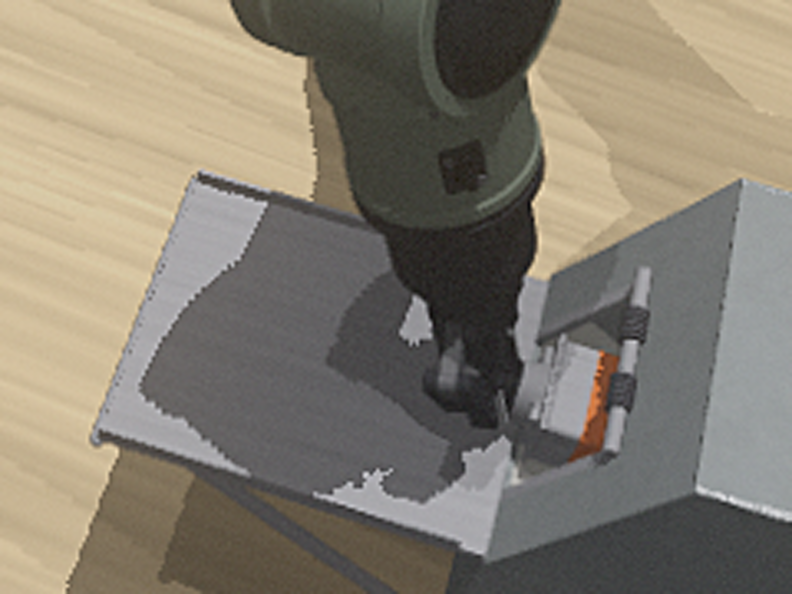

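View pics/w9.png

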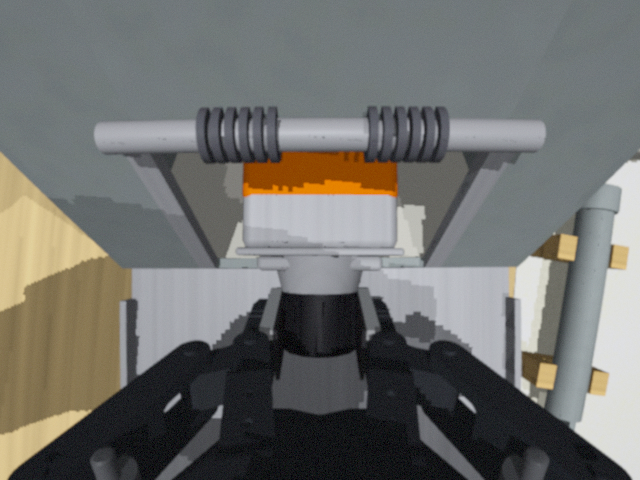

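The tin body is now entirely over the sill, with only the cap in the hand. Release.

carry_out --pt "0 0 0 0 0 0 100" --pt "0 0 0 0 0 0 0" --pt "0 0 0 0 0 0 0" --pt "0 0 0 0 0 0 0" --pt "0 0 0 0 0 0 0" --pt "0 0 0 0 0 0 0"

```text
clock: 15.45
position: [0.5276, 0.1896, 0.1885]
tool_rot: [3.142, -0.35, 1.662]
force: [-0.6, -0.2, -0.2]
grip_width: 0.0854
```

Run:
```python
from h import *
status(); 
im,d=imaging.grab_frame('scene'); save('s10',crop(im,320,180,560,360,3.3))
im,d=imaging.grab_frame('wrist'); save('w10',im)
```

```text
t 15.45 p [0.5276 0.1896 0.1885] rpy [ 3.1416 -0.35    1.6618] q [-0.56  0.51  0.42  1.89 -0.74  0.89  0.41] F [-0.6 -0.2 -0.2] w 0.0854
```

View pics/s10.png

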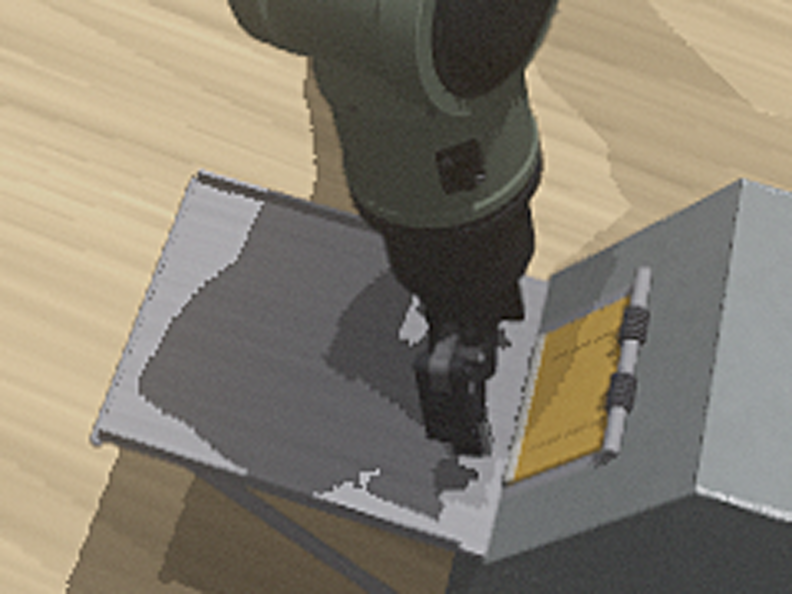

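View pics/w10.png

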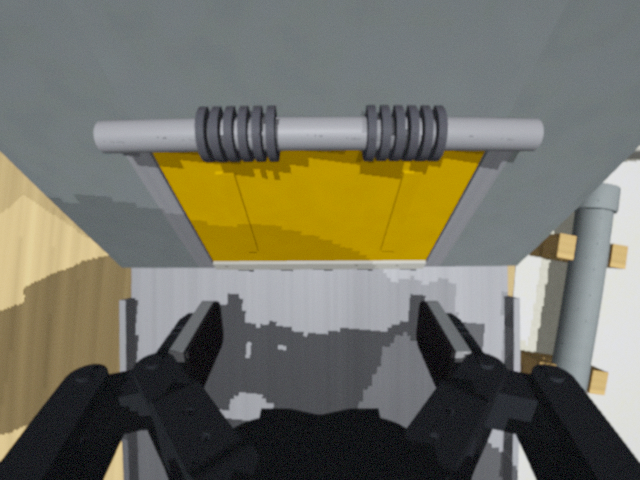

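The tin has dropped in and the flap is shut. I'll back off along the tool axis, clear of everything, and check.

carry_out --pt "-0.01 0 -0.03 0 0 0 0" --pt "-0.03 0 -0.08 0 0 0 0" --pt "-0.06 0 -0.13 0 0 0 0" --pt "-0.1 0 -0.16 0 0 0 0" --pt "-0.1 0 -0.16 0 0 0 0" --pt "-0.1 0 -0.16 0 0 0 0" --pt "-0.1 0 -0.16 0 0 0 0" --pt "-0.1 0 -0.16 0 0 0 0"

```text
clock: 16.55
position: [0.541, 0.0422, 0.3042]
tool_rot: [-3.141, -0.35, 1.663]
force: [-0.4, -0.3, -0.0]
grip_width: 0.0852
```

Run:
```python
from h import *
status(); 
im,d=imaging.grab_frame('scene'); save('s11',im); a=cv2.imread('pics/scene0.png')
im2,d=imaging.grab_frame('top'); save('t11',im2)
```

```text
t 16.55 p [0.541  0.0422 0.3042] rpy [-3.1411 -0.3501  1.6628] q [-0.38  0.4   0.54  1.74 -0.58  1.21  0.49] F [-0.4 -0.3 -0. ] w 0.0852
```

View pics/s11.png

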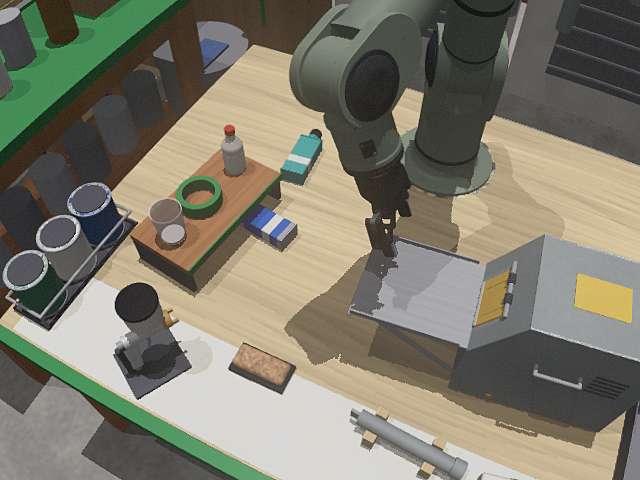

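View pics/t11.png

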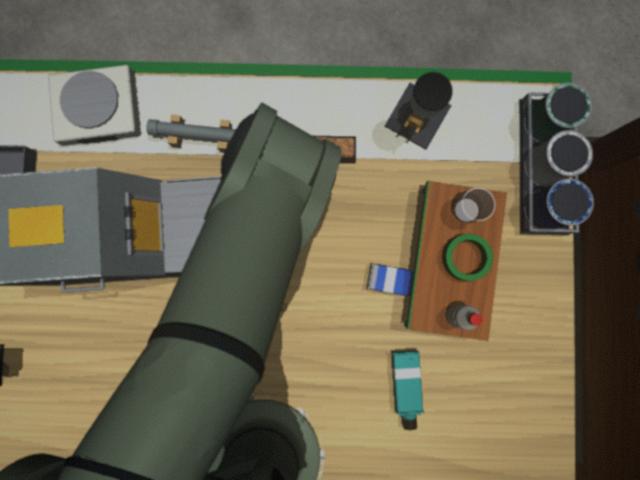

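In the scene view the orange tin is gone, the flap (495,293) is shut, the blue tin (272,227) and the other things look unmoved, and the hand is in free air. Handing in.

Run:
```python
from h import *
ticket.job_done()
```

```text
the job is handed in; nothing more can be done
```

The orange-banded tin is in the empties bin and the flap is shut behind it; I handed the job in at about 16.6 s of the 54 s allowed.

I drew the tin out from under the riser, laid it flat on the feed shelf with its base towards the flap, and let go. I then took hold of it by the cap and pushed it base first through the flap until its whole body was past the sill. When I let go, it dropped in and the flap snapped shut.

**Last checks:** the wrist and scene pictures showed the flap shut and the shelf empty. The blue-banded tin, the turquoise look-alike and the things on the riser looked unmoved. The sanding block and primed tube looked unmoved in the scene view. The arm hid the brush in both last pictures, so I did not check it at the end. The hand was in free air with the gripper open. The highest force I read was about 12 N, as the tin was set down on the shelf. The tin itself cannot be seen inside the bin, so that it lies on the bin floor is inferred from the shut flap and empty shelf.

**Disagreements:** the camera measurements differed only slightly. The top and wrist views placed the tin about 3 mm apart, and the tin's yaw on the shelf read 94.0° against the bin's 95.2°. Neither affected the job.

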